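# Peel the tight cover tray off the stack and hold it over the wash bowl

### The arm

A 6-joint arm with a two-finger parallel gripper is mounted at the origin on the work surface; the furniture and walls round the work are solid. World frame = base frame: x ahead of the robot, y to its left, z up, the work surface at z = 0. Lengths are in m, angles in rad, forces in N, time in s.
With the tool pointing down it reaches from about 0.3 to 0.825 m from the base axis. Payload 5.4 kg.
Tool frame: the origin (TCP) lies at the very end of the fingers, on their centre line; the grasp point (between the pads) lies 19 mm behind it (hold_point_z is the z of the grasp point in the tool frame, in m); z points along the fingers, y is the line along which they close (so a half turn about z gives the same grasp; the last joint's range is limited). The gripper opens to 92 mm and grips with 3 to 60 N. Pads are 20 mm wide; open, the fingers measure 128 mm over their backs; the gripper's body (75 mm by 189 mm) begins 69 mm behind the grasp point.
Start: joints at [0.987, 0.158, 1.597, -0, 1.386, -0.21], TCP at [0.21, 0.535, 0.182] pointing down, gripper open.
Joint ranges: [-2.91, 2.91], [-0.94, 2.29], [0.18, 2.7], [-1.29, 4.43], [0.17, 2.64], [-3, 3]. Speed limits (rad/s): [2.57, 2.57, 3.14, 3.14, 3.14, 3.14].

### API

Orientations are given as a unit quaternion [w, x, y, z].
In Python, from cell import observe, capture, sign_off, hold_point_z gives the robot as it stands.
- The arm moves only by the shell command python3 -m jog 'ROWS' [FORCE]. ROWS is JSON, a list of rows, each a list of 7 numbers: the shift along the tool's x, y, z in m, then the turn, a rotation vector about the tool's x, y, z in degrees, then the opening, from 0 (shut) to 1 (fully open). A call has exactly 8 rows; each row is the pose to reach, as a shift and turn from the pose commanded when the call began, along the tool's axes at that moment; what a row does not reach only later rows make up. A row lasts 1/8 s, in which the tool goes at most 62.5 mm and 10.7 degrees, less where a joint would pass 70% of its speed; a pose out of reach is approached as far as the arm can. A call with a gripper value outside its range is refused whole. The fingers move at their own pace and stop on an object; FORCE is the grip in N (left out, the last holds). Time passes only in rows, so rows that repeat a pose let the fingers close, or fill a call up. It gives the time, the measured TCP pose, the force, the opening and the grip force at its end, in the units of the state.
- observe(): the state, without advancing time (a new reading comes with each control period).
- capture(name): name is "scene" or "top"; returns a dict with "frame" (400x640x3 uint8, red, green, blue), "depth" (400x640 float32, m along the optical axis (not along the pixel's ray), 0 where there is no reading), "mtx" (3x3 intrinsics, pixels), "world_from_camera" (4x4, takes a point from camera to world coordinates). Camera axes: x right, y up, looking along -z (the intrinsics and any distortion apply to the point x, -y, -z); pixel columns grow to the right and rows downward; lengths in m; the calibration is good to about 2 mm. A picture is of the moment at which its call begins.
- sign_off(): hands the job in; it is judged then, once.
The state is a dict: "time_s": time; "joints": joint angles; "joint_velocities": joint speeds; "effort": joint torques, N m; "ee_pos": TCP position; "eef_rot": TCP orientation; "wrist_force": force on the tool from outside, world axes, zero at the start; "moment": the same for the moment, N m; "opening": opening from 0.0 (shut) to 1.0 (fully open); "grip_force": force on a finger pad.
Only numpy, scipy, OpenCV 4.12 (cv2) and the standard library are available. Lean on these libraries where they do the work, as an engineer would, in place of code of your own. Each camera call takes 0.05 s, during which the arm holds its last target. There are 200 camera calls.

### The job

The cover tray sits tight on top of the stack of white formed trays: two rubber catches cling to its sides and the corner opposite its upturned pull tab is tucked under a hook. Take it by the pull tab and peel it off: raise that corner first while the opposite corner is still down, draw it out from under the hook and take it away, leaving the rest of the stack standing on the table where it is. Then present it for rinsing: hold it level, centred over the big wash bowl a hand's breadth above the rim, and finish still holding it there; do not push the bowl or the jar, mug and water dropper about.

Things in the scene. Friction and masses are not known exactly. Their poses are not given: they have to be found in the camera images.
- cover_tray: Top tray: thin white plastic, 160 (x) x 120 (y) x 18 mm deep, 10 mm wide rim 3 mm thick, 70 g. Origin: centre of its underside; z up; rim top at z +18 mm. It nests with its origin 24 mm above the stack's, same yaw, standing on lugs under its rim. Two sprung rubber catches press on its rim at the middle of the long sides; lifting the tab takes a few newtons until they let go, after about 7 mm.
- pull_tab (a point): Grip point in the cover tray's pull tab: an upright fin 5 mm thick, 26 mm long, 32 mm high above the rim, at the tray's (-x, -y) corner. The fin's length runs along the tray's diagonal, direction (0.8, 0.6, 0) in its frame. The point is mid-fin, 23 mm above the rim top, at (-80.8, -60.6, 41) mm in the cover tray's frame.
- tab_corner (a point): Underside of the cover tray's corner lug beside the pull tab, at (-74, -55, 10) mm in the cover tray's frame; as found it stands on the stack's top rim, 34 mm above the stack's origin.
- far_corner (a point): Underside of the cover tray's corner lug across the diagonal from the pull tab, under the hook, at (74, 55, 10) mm in the cover tray's frame; as found it stands on the stack's rim, 34 mm above the stack's origin. The tray tilts about this corner.
- tray_stack: The rest: three white ceramic trays of the same outline, nested as one loose body, about 0.8 kg, left or right of the wash bowl. Origin: centre of its underside; rim top at z +34 mm. At its (+x, +y) corner a hook reaches 9 mm over the cover's rim with 2.5 mm play, so the cover cannot rise level: tilt it up about 0.2 rad from the tab, then draw it 15 to 30 mm towards the tab side.
- wash_bowl: The big round bowl with dark wash water in it, lattice pattern inside, white and blue outside: 172 mm across, 87 mm high, 0.7 kg. Origin: centre of its underside; z up.
- jar_iron: Small squat glaze jar, brown with a white screw cap, 52 mm across, 52 mm high, loose bystander. Origin: centre of its underside.
- tea_mug: White mug, 78 mm across (110 mm with handle), 97 mm high, loose bystander. Origin: centre of its underside.
- water_dropper: Small pale green round dropper, 46 mm across, 38 mm high, loose bystander. Origin: centre of its underside.

How it is judged:
By the outcome, as a careful person would: the job done as asked, in the order asked, and still so for the second after the job is handed in, while the arm keeps its last pose, push and grip.
It also fails if it takes over 45 s, if anything falls off the work surface, if the arm or the gripper's body presses on something with over 40 N, if the wrist force passes 120 N, or if a joint passes its speed limit or range.

## Working session

There is one attempt and no reset: what is moved stays moved. The work goes in short steps, Python scripts to look and compute and a shell command to move; the robot and the scene stay as the last step left them, time stands still between calls to the robot, and variables do not carry over. Pictures are saved under pics/ and viewed, at most 10 in all, crops included, and the job is handed in when it is done.

```bash
mkdir -p pics; ls
python3 - <<'E'
from cell import *
import cv2,pickle,numpy as np
print(observe(),hold_point_z)
for n in("scene","top"):
    c=capture(n);pickle.dump(c,open(f"{n}.pkl","wb"));cv2.imwrite(f"pics/{n}0.png",c["frame"][:,:,::-1]);print(n,c["mtx"],c["world_from_camera"],[k for k in c])
E
```

```text
pics
{'time_s': 0.0, 'joints': array([ 9.86876701e-01,  1.59045728e-01,  1.59820368e+00, -1.65563446e-05,
        1.38617831e+00, -2.10089883e-01]), 'joint_velocities': array([ 1.16128981e-04,  8.15012299e-04,  9.78219046e-04,  1.39813082e-03,
       -3.26517228e-04, -4.45077626e-05]), 'effort': array([-9.39314486e-04, -3.85585034e+01, -3.22099328e+01,  6.99786027e-02,
        3.80715961e-02, -1.46213706e-04]), 'ee_pos': array([0.20962233, 0.53470839, 0.18063513]), 'eef_rot': array([-3.47267221e-04,  1.85826813e-01,  9.82582085e-01, -8.49314335e-04]), 'wrist_force': array([0.73978966, 0.1393414 , 0.03630864]), 'moment': array([ 0.06466229,  0.01338824, -0.04403854]), 'grip_force': 0.0, 'opening': 1.0049624181053514} -0.0187
scene [[444.09215461   0.         318.68237676]
 [  0.         444.09215461 196.67255923]
 [  0.           0.           1.        ]] [[ 0.58395777  0.51404112 -0.62829534 -0.10780426]
 [-0.81170555  0.35897812 -0.4607264  -0.43365842]
 [-0.01128804  0.77903558  0.62687809  0.73822516]
 [ 0.          0.          0.          1.        ]] ['frame', 'depth', 'mtx', 'world_from_camera']
top [[440.15088475   0.         320.91058399]
 [  0.         440.15088475 206.86757417]
 [  0.           0.           1.        ]] [[-0.00792572  0.98514713 -0.17152936  0.33669607]
 [-0.99966324 -0.0035671   0.02570369  0.07278029]
 [ 0.02471005  0.17167532  0.98484364  1.23439378]
 [ 0.          0.          0.          1.        ]] ['frame', 'depth', 'mtx', 'world_from_camera']
```

View pics/scene0.png

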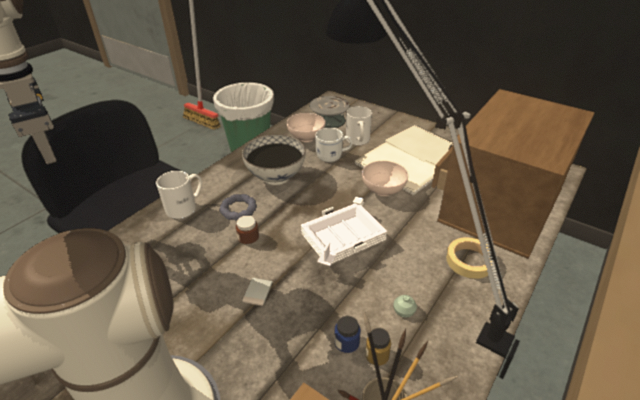

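View pics/top0.png

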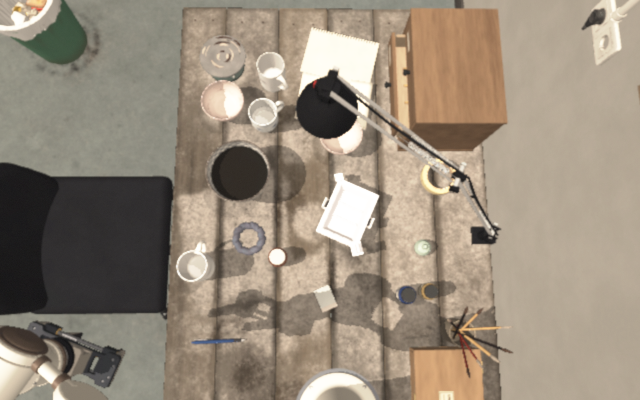

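The scene shows the bowl (275,155), the tray stack (345,232), the jar (247,230) and the dropper (405,305). A lamp arm stands over the right side. In the top view the tray is at (350,213), the bowl at (240,172) and the lamp head at (330,105). I'll zoom in on the tray.

```bash
cat > h.py <<'E'
import pickle,numpy as np,cv2
def cloud(c):
    K=c["mtx"];d=c["depth"];v,u=np.mgrid[:400,:640]
    P=np.stack([(u-K[0,2])/K[0,0]*d,-(v-K[1,2])/K[1,1]*d,-d],-1)
    T=c["world_from_camera"];W=P@T[:3,:3].T+T[:3,3];W[d==0]=np.nan
    return W
def proj(c,p):
    T=c["world_from_camera"];q=(np.atleast_2d(p)-T[:3,3])@T[:3,:3];K=c["mtx"]
    return np.stack([K[0,2]-K[0,0]*q[:,0]/q[:,2],K[1,2]+K[1,1]*q[:,1]/q[:,2]],-1)
E
python3 - <<'E'
from h import *
s=pickle.load(open("scene.pkl","rb"));t=pickle.load(open("top.pkl","rb"))
a=cv2.resize(s["frame"][190:275,290:400],(0,0),fx=5,fy=5,interpolation=2)[:420,:400*2]
b=cv2.resize(t["frame"][165:265,305:390],(0,0),fx=5,fy=5,interpolation=2)
im=np.zeros((500,980,3),np.uint8);im[:a.shape[0],:a.shape[1]]=a;im[:,550:975]=b
cv2.imwrite("pics/crop.png",cv2.resize(im,(784,400))[:,:,::-1])
for n,c in(("s",s),("t",t)):
    W=cloud(c)
    for name,(lo,hi) in dict(tray=((.25,-.15),(.6,.15)),).items():
        pass
    print(n,"table z",np.nanmedian(W[280:330,200:300,2]))
W=cloud(t)
for u,v in[(240,172),(350,213),(340,180),(356,247),(277,257),(423,247),(330,105),(455,180),(340,85),(400,130),(365,90),(440,165)]:print(u,v,W[v,u].round(3))
W=cloud(s)
for u,v in[(275,155),(358,204),(326,254),(247,230),(405,305)]:print(u,v,W[v,u].round(3))
E
```

```text
s table z -0.0004766939479058929
t table z 0.0007395986854163983
240 172 [0.638 0.262 0.062]
350 213 [ 0.53  -0.04   0.024]
340 180 [ 0.62  -0.012  0.04 ]
356 247 [ 0.431 -0.049  0.076]
277 257 [0.407 0.16  0.051]
423 247 [ 0.433 -0.237  0.038]
330 105 [0.646 0.036 0.503]
455 180 [ 0.54  -0.22   0.378]
340 85 [0.669 0.02  0.535]
400 130 [ 0.609 -0.091  0.478]
365 90 [ 0.903 -0.093  0.007]
440 165 [ 0.562 -0.181  0.412]
275 155 [0.654 0.273 0.058]
358 204 [ 0.621 -0.018  0.042]
326 254 [ 0.424 -0.06   0.061]
247 230 [0.397 0.142 0.042]
405 305 [ 0.425 -0.248  0.031]
```

View pics/crop.png

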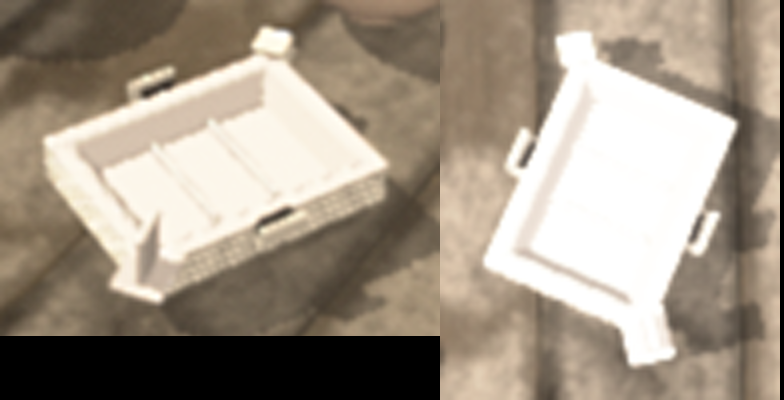

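The crop shows the fin at the near-robot corner, about top pixel (356,245), and the hook at the far corner, (340,176). There is a catch at the middle of each long side.

Run:
```python
from h import *
from scipy.optimize import minimize,least_squares
t=pickle.load(open("top.pkl","rb"));s=pickle.load(open("scene.pkl","rb"))
for n,c in(("top",t),("scene",s)):
    W=cloud(c).reshape(-1,3);b=c["frame"].reshape(-1,3).min(1)
    R=W[(W[:,0]>.38)&(W[:,0]<.67)&(W[:,1]>-.15)&(W[:,1]<.06)]
    rim=R[(R[:,2]>.036)&(R[:,2]<.046)][:,:2];fin=R[(R[:,2]>.052)&(R[:,2]<.085)]
    fin=fin[fin[:,0]<.5]
    def cost(p):
        q=rim-p[:2];a=p[2];q=q@np.array([[np.cos(a),-np.sin(a)],[np.sin(a),np.cos(a)]])
        # distance to rectangular rim annulus
        dx=abs(q[:,0])-.08;dy=abs(q[:,1])-.06
        o=np.hypot(np.maximum(dx,0),np.maximum(dy,0));i=np.maximum(-np.maximum(dx,dy)-.01,0)
        return np.minimum((o+i),.006).sum()
    best=min((minimize(cost,[.525,-.035,a],method="Nelder-Mead",options=dict(xatol=1e-5,fatol=1e-6,initial_simplex=np.array([[.525,-.035,a],[.54,-.035,a],[.525,-.02,a],[.525,-.035,a+.1]])) ) for a in np.arange(-.65,-.2,.08)),key=lambda r:r.fun)
    x,y,a=best.x;c_,s_=np.cos(a),np.sin(a)
    tp=np.array([x+c_*-.0808+s_*.0606,y+s_*-.0808-c_*.0606])
    print(n,best.x.round(4),best.fun/len(rim),len(rim),"tab pred",tp.round(4),"fin dir",a+.6435,"fin mean",fin.mean(0).round(4),len(fin),fin[:,2].max())
    if len(fin)>5:
        f=fin[:,:2]-fin[:,:2].mean(0);w,v=np.linalg.eigh(f.T@f);print(" fin pca",np.arctan(v[1,1]/v[0,1]),np.sqrt(w/len(f)),fin[:,:2].min(0),fin[:,:2].max(0))
    B=W[(W[:,0]>.5)&(W[:,0]<.78)&(W[:,1]>.14)&(W[:,1]<.38)&(W[:,2]>.08)&(W[:,2]<.094)]
    r=least_squares(lambda p:np.hypot(B[:,0]-p[0],B[:,1]-p[1])-p[2],[.64,.26,.083],loss="soft_l1",f_scale=.003).x;print(" bowl",r.round(4),len(B))
    # obstacles height map for coarse cells
    if n=="top":
        for x0 in np.arange(.3,.96,.06):
            print("%.2f"%x0,[int(1000*np.nanmax(np.r_[0,W[(W[:,0]>=x0)&(W[:,0]<x0+.06)&(W[:,1]>=y0)&(W[:,1]<y0+.06),2]])) for y0 in np.arange(.42,-.35,-.06)])
```

```text
top [ 0.529  -0.0297 -0.4191] 0.001582489384450287 1120 tab pred [ 0.4305 -0.0522] fin dir 0.22444979329023007 fin mean [ 0.4312 -0.0515  0.0733] 32 0.08070117344068528
 fin pca 0.21181150928666712 [0.00182959 0.00768708] [ 0.41878125 -0.0567663 ] [ 0.44376897 -0.04708125]
 bowl [0.637  0.2658 0.0834] 376
0.30 [7, 100, 101, 8, 8, 9, 10, 12, 8, 6, 63, 67, 69]
0.36 [6, 103, 100, 29, 56, 56, 8, 9, 58, 43, 8, 27, 29]
0.42 [7, 99, 95, 35, 39, 55, 7, 48, 80, 45, 7, 43, 40]
0.48 [5, 8, 7, 34, 36, 6, 7, 47, 37, 48, 6, 389, 382]
0.54 [8, 7, 90, 91, 93, 6, 7, 51, 48, 477, 461, 427, 390]
0.60 [6, 7, 90, 68, 92, 7, 506, 564, 542, 496, 456, 6, 30]
0.66 [6, 8, 92, 92, 91, 7, 529, 574, 532, 58, 6, 239, 239]
0.72 [9, 7, 7, 89, 74, 59, 7, 63, 42, 66, 155, 239, 240]
0.78 [5, 62, 64, 76, 75, 77, 14, 0, 58, 63, 154, 239, 239]
0.84 [6, 61, 58, 63, 96, 98, 15, 0, 0, 17, 202, 240, 240]
0.90 [7, 66, 67, 69, 101, 99, 16, 18, 19, 18, 154, 239, 239]
scene [ 0.5277 -0.0342 -0.4164] 0.0015891910449154297 1219 tab pred [ 0.4293 -0.057 ] fin dir 0.22712604855768415 fin mean [ 0.4301 -0.0573  0.068 ] 68 0.07866702085843646
 fin pca 0.20452869127201975 [0.00146459 0.00816517] [ 0.41869403 -0.06084665] [ 0.4452042  -0.05080782]
 bowl [0.6375 0.262  0.0835] 361
```

```bash
python3 -m jog '[[-0.025,-0.028,0,0,0,-3,1],[-0.062,-0.07,0,0,0,-7,1],[-0.102,-0.114,0,0,0,-12,1],[-0.142,-0.158,0,0,0,-17,1],[-0.182,-0.202,0,0,0,-22,1],[-0.222,-0.246,0,0,0,-27,1],[-0.252,-0.28,0,0,0,-31,1],[-0.27,-0.3,0,0,0,-34.3,1]]' 40
python3 - <<'E'
from cell import *
import numpy as np
from scipy.spatial.transform import Rotation as R
o=observe();r=R.from_quat(o["eef_rot"],scalar_first=True);print(o["joints"].round(3),o["wrist_force"])
d=np.array([.430,-.0545,.12])-o["ee_pos"];print("shift",r.inv().apply(d).round(4))
x=r.as_matrix()[:,0];print("x ang",np.arctan2(x[1],x[0])%6.283,"want 3.367")
E
```

```text
time_s: 1.1
ee_pos: [0.352, 0.1555, 0.1813]
eef_rot: [-0.0, -0.112, 0.994, -0.0]
wrist_force: [0.4, -0.1, -0.2]
opening: 0.999
grip_force: 0.0
[ 0.099 -0.375  2.088 -0.     1.43  -1.696] [ 0.39399571 -0.05026543 -0.18469905]
shift [-0.0293 -0.2221  0.0614]
x ang 3.366005591590364 want 3.367
```

```bash
python3 -m jog '[[-0.003,-0.025,0,0,0,0,1],[-0.009,-0.07,0,0,0,0,1],[-0.016,-0.12,0.01,0,0,0,1],[-0.022,-0.165,0.03,0,0,0,1],[-0.026,-0.2,0.05,0,0,0,1],[-0.0293,-0.222,0.06,0,0,0,1],[-0.0293,-0.222,0.0614,0,0,0,1],[-0.0293,-0.222,0.0614,0,0,0,1]]'
python3 - <<'E'
from cell import *
from h import *
for n in("scene","top"):
    c=capture(n);pickle.dump(c,open(f"{n}1.pkl","wb"))
    W=cloud(c)
    u,v=proj(c,[.43,-.0545,.08])[0].astype(int);print(n,u,v)
    im=cv2.resize(c["frame"][max(0,v-60):v+60,max(0,u-60):u+60],(390,390),interpolation=2);cv2.imwrite(f"{n}_c.png",im[:,:,::-1])
cv2.imwrite("pics/hover.png",np.hstack([cv2.imread("scene_c.png"),cv2.imread("top_c.png")]))
o=observe();print(o["ee_pos"],o["joints"])
E
```

```text
time_s: 2.1
ee_pos: [0.4295, -0.0518, 0.1202]
eef_rot: [-0.0, -0.112, 0.994, 0.0]
wrist_force: [-0.6, -0.0, 0.6]
opening: 0.999
grip_force: 0.0
scene 325 244
top 358 247
[ 0.42989421 -0.05171908  0.12065352] [-4.00455595e-01 -1.68014862e-01  2.04618624e+00  1.82714383e-04
  1.26275854e+00 -2.19732895e+00]
```

View pics/hover.png

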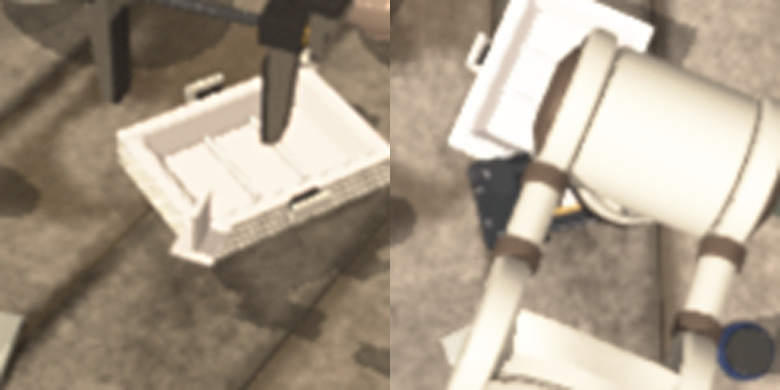

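The fingers straddle the fin in the scene view, with the fin at about (205,220) in the crop. I'll descend, part-close, and compare the finger positions with the fin in the same camera.

```bash
python3 -m jog '[[0,-0.001,0.01,0,0,0,1],[0,-0.0025,0.025,0,0,0,1],[0,-0.0025,0.04,0,0,0,0.8],[0,-0.0025,0.055,0,0,0,0.6],[0,-0.0025,0.067,0,0,0,0.4],[0,-0.0025,0.0725,0,0,0,0.25],[0,-0.0025,0.0725,0,0,0,0.25],[0,-0.0025,0.0725,0,0,0,0.25]]'
python3 - <<'E'
from cell import *
from h import *
c=capture("scene");pickle.dump(c,open("scene2.pkl","wb"))
u,v=proj(c,[.43,-.0545,.06])[0].astype(int)
cv2.imwrite("pics/close.png",cv2.resize(c["frame"][v-35:v+25,u-40:u+40],(800,600),interpolation=2)[:,:,::-1]);print(u,v)
print(observe()["ee_pos"])
for p in([.43,-.0545,.065],[.4173,-.0574,.074],[.4427,-.0516,.074]):print(10*(proj(c,p)[0]-[u-40,v-35]))
E
```

```text
time_s: 3.2
ee_pos: [0.4309, -0.0551, 0.0482]
eef_rot: [0.0, -0.112, 0.994, -0.0]
wrist_force: [-0.6, -0.9, 0.1]
opening: 0.369
grip_force: 0.0
325 251
[ 0.43096237 -0.05515412  0.04828793]
[402.82037013 338.44389573]
[378.95789765 349.78645393]
[426.04102316 267.35199949]
```

View pics/close.png

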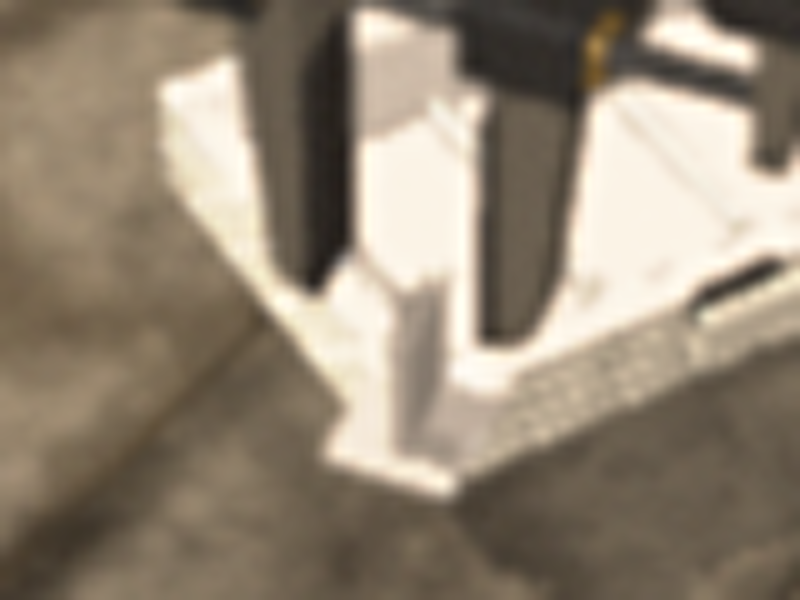

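The fin lies between the two fingers, at x 390–450 of the crop. The fingertips are at (315,290) and (505,345), which looks farther back than I expected, so I'll check with depth.

Run:
```python
from h import *
c=pickle.load(open("scene2.pkl","rb"));W=cloud(c)
def z(u,v):
    x,y=int(285+u/10),int(216+v/10);return W[y,x].round(4)
for p in[(275,150),(280,230),(335,200),(315,280),(540,150),(530,250),(500,250),(505,330),(420,300),(420,350),(415,400),(420,440),(370,430),(440,480)]:print(p,z(*p))
d=np.array([np.cos(.225),np.sin(.225),0]);n=np.array([-d[1],d[0],0]);g=np.array([.43,-.0545,0])
q=lambda p:(10*(proj(c,p)[0]-[285,216])).round()
for s in(-.013,.013):
  for h in(.042,.074):print("fin",s,h,q(g+s*d+[0,0,h]))
T=np.array([.431,-.0551,.0483])
for s in(-.010,.01):
  for w in(-.017,.017):
    for h in(0,.03):print("finger",s,w,h,q(T+s*d+w*n+[0,0,h]))
```

```text
(275, 150) [ 0.4151 -0.0321  0.1186]
(280, 230) [ 0.4144 -0.0347  0.0981]
(335, 200) [ 0.4283 -0.0373  0.0971]
(315, 280) [ 0.4185 -0.0391  0.0828]
(540, 150) [ 0.4264 -0.09    0.1412]
(530, 250) [ 0.4273 -0.0876  0.1119]
(500, 250) [ 0.4291 -0.0792  0.1057]
(505, 330) [ 0.4277 -0.0805  0.0847]
(420, 300) [ 0.4311 -0.0582  0.0777]
(420, 350) [ 0.4309 -0.0583  0.063 ]
(415, 400) [ 0.4263 -0.0589  0.0523]
(420, 440) [ 0.4265 -0.0614  0.0413]
(370, 430) [ 0.4211 -0.0522  0.0435]
(440, 480) [ 0.4178 -0.0726  0.0437]
fin -0.013 0.042 [380. 456.]
fin -0.013 0.074 [379. 350.]
fin 0.013 0.042 [426. 373.]
fin 0.013 0.074 [426. 267.]
finger -0.01 -0.017 0 [465. 447.]
finger -0.01 -0.017 0.03 [466. 346.]
finger -0.01 0.017 0 [316. 402.]
finger -0.01 0.017 0.03 [314. 302.]
finger 0.01 -0.017 0 [499. 382.]
finger 0.01 -0.017 0.03 [501. 282.]
finger 0.01 0.017 0 [352. 339.]
finger 0.01 0.017 0.03 [351. 239.]
```

Run:
```python
from h import *
from cell import *
a=pickle.load(open("scene1.pkl","rb"));b=pickle.load(open("scene2.pkl","rb"));c=capture("scene");pickle.dump(c,open("scene3.pkl","rb".replace("r","w")))
o=observe();print(o["ee_pos"],o["opening"])
z0=cloud(pickle.load(open("scene.pkl","rb")))[...,2]
for n,k,T in(("hover",a,.1206),("s2",b,.048),("s3",c,.048)):
    W=cloud(k);dark=k["frame"].max(2)<120
    m=(W[...,0]>.39)&(W[...,0]<.47)&(W[...,1]>-.13)&(W[...,1]<.03)&(abs(W[...,2]-z0)>.01)&(W[...,2]>.045)&(W[...,2]<.3)
    L=m&(W[...,1]>-.055)&(W[...,2]>.05)&dark;Rr=m&(W[...,1]<-.055)&dark
    for q in(L,Rr):
        P=W[q];print(n,T,len(P),P[:,2].min().round(4),np.percentile(P[:,2],3).round(4),P[P[:,2]<np.percentile(P[:,2],10)].mean(0).round(4))
```

```text
[ 0.43089166 -0.05510661  0.04823141] 0.2783806933792731
hover 0.1206 1229 0.1518 0.1624 [ 0.4127 -0.0053  0.1694]
hover 0.1206 1307 0.155 0.1734 [ 0.433  -0.1083  0.1809]
s2 0.048 1337 0.082 0.0996 [ 0.4199 -0.0375  0.1087]
s2 0.048 2068 0.0839 0.1119 [ 0.427  -0.0852  0.1261]
s3 0.048 1323 0.0791 0.0998 [ 0.4204 -0.0393  0.1083]
s3 0.048 2067 0.0816 0.1102 [ 0.4275 -0.0828  0.1241]
```

The visible fingertips sit about 31 mm above the reported TCP, the same at both heights. A gentle 4 N close will tell which is right: it will either stop on the 5 mm fin or pass over it.

```bash
python3 -m jog '[[0,0,0,0,0,0,0.2],[0,0,0,0,0,0,0.15],[0,0,0,0,0,0,0.1],[0,0,0,0,0,0,0.1],[0,0,0,0,0,0,0.06],[0,0,0,0,0,0,0.03],[0,0,0,0,0,0,0],[0,0,0,0,0,0,0]]' 4
python3 - <<'E'
from h import *
from cell import *
o=observe();print(o)
c=capture("scene");pickle.dump(c,open("scene4.pkl","wb"))
cv2.imwrite("pics/test.png",cv2.resize(c["frame"][216:276,285:365],(640,480),interpolation=2)[:,:,::-1])
E
```

```text
time_s: 4.3
ee_pos: [0.4304, -0.0549, 0.0477]
eef_rot: [0.0, -0.112, 0.994, -0.0]
wrist_force: [-0.0, 0.0, -0.6]
opening: 0.01
grip_force: 0.0
{'time_s': 4.3, 'joints': array([-4.06891890e-01, -5.84136150e-02,  2.10511968e+00, -9.86952225e-06,
        1.09480901e+00, -2.20252453e+00]), 'joint_velocities': array([ 6.94679054e-05, -7.71735289e-04, -9.22289423e-04, -1.42637076e-03,
        3.17485102e-04, -1.26039251e-03]), 'effort': array([ 3.30786188e-04, -2.58879644e+01, -2.82230830e+01, -5.07599744e-02,
        5.29679912e-02, -4.95140466e-05]), 'ee_pos': array([ 0.4304285 , -0.05493316,  0.04773162]), 'eef_rot': array([ 3.14984324e-05, -1.12183765e-01,  9.93687477e-01, -2.30583589e-05]), 'wrist_force': array([-0.02789975,  0.0152827 , -0.59192834]), 'moment': array([ 0.04968364, -0.02212041, -0.06128158]), 'grip_force': 0.0, 'opening': 0.01026773612547057}
```

View pics/test.png

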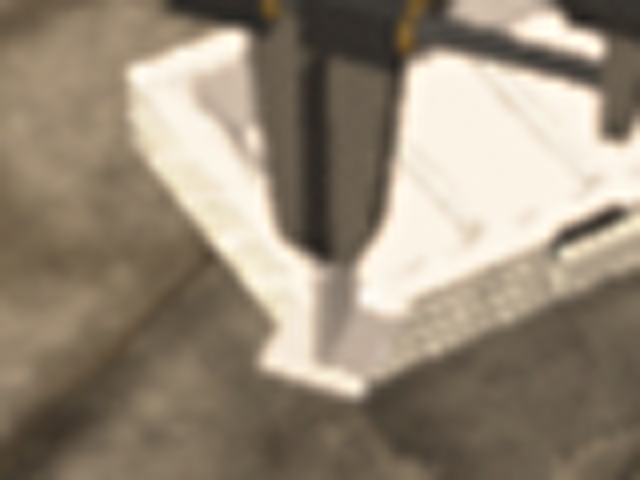

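The fingers shut completely just above the fin top, at about (335,265) in the crop. The reported TCP therefore reads about 31 mm too low along the tool. I'll reopen, go down a true 31 mm, and then grip.

```bash
python3 -m jog '[[0,-0.001,0,0,0,0,0.4],[0,-0.001,0,0,0,0,0.4],[0,-0.001,0,0,0,0,0.4],[0,-0.001,0.006,0,0,0,0.4],[0,-0.001,0.014,0,0,0,0.4],[0,-0.001,0.022,0,0,0,0.4],[0,-0.001,0.028,0,0,0,0.4],[0,-0.001,0.031,0,0,0,0.4]]' 10
python3 -m jog '[[0,0,0,0,0,0,0.3],[0,0,0,0,0,0,0.2],[0,0,0,0,0,0,0.15],[0,0,0,0,0,0,0.1],[0,0,0,0,0,0,0.06],[0,0,0,0,0,0,0],[0,0,0,0,0,0,0],[0,0,0,0,0,0,0]]' 10
python3 - <<'E'
from h import *
from cell import *
c=capture("scene");pickle.dump(c,open("scene5.pkl","wb"))
cv2.imwrite("pics/grip.png",cv2.resize(c["frame"][190:280,285:405],(640,480),interpolation=2)[:,:,::-1])
E
```

```text
time_s: 5.35
ee_pos: [0.4303, -0.0557, 0.0161]
eef_rot: [-0.0, -0.112, 0.994, 0.0]
wrist_force: [0.5, 0.4, -0.3]
opening: 0.402
grip_force: 0.0
time_s: 6.35
ee_pos: [0.4306, -0.0558, 0.0167]
eef_rot: [-0.0, -0.112, 0.994, 0.0]
wrist_force: [-1.4, 2.3, 2.1]
opening: 0.053
grip_force: 10.0
```

View pics/grip.png

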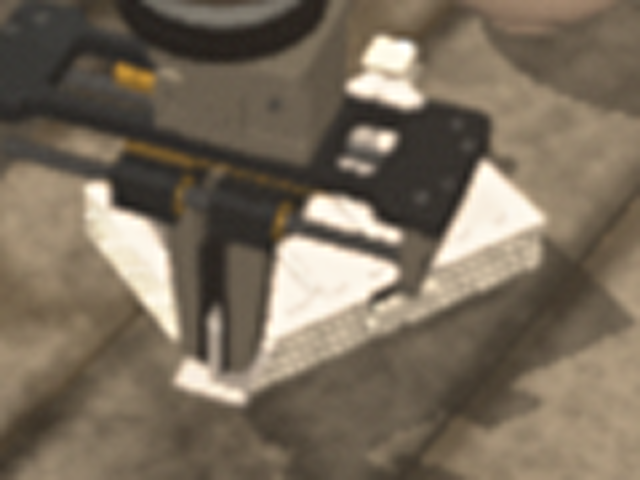

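The pads hold the fin at 4.9 mm opening, with the tip near (215,365). Now I firm up the grip and tilt slowly about the far corner.

```bash
python3 -m jog '[[0,0,0,0,0,0,0],[0,0,0,0,0,0,0],[0.0001,0,-0.0017,0,0.5,0,0],[0.0003,0,-0.0034,0,1,0,0],[0.0004,0,-0.005,0,1.5,0,0],[0.0005,0,-0.0067,0,2,0,0],[0.0006,0,-0.0084,0,2.5,0,0],[0.0007,0,-0.0101,0,3,0,0]]' 45
python3 -m jog '[[0,0,-0.0017,0,0.5,0,0],[0,0,-0.0034,0,1,0,0],[0,0,-0.0051,0,1.5,0,0],[-0.0001,0,-0.0068,0,2,0,0],[-0.0002,0,-0.0085,0,2.5,0,0],[-0.0003,0,-0.0102,0,3,0,0],[-0.0004,0,-0.0102,0,3,0,0],[-0.0004,0,-0.0102,0,3,0,0]]'
```

```text
time_s: 7.4
ee_pos: [0.4299, -0.0561, 0.0269]
eef_rot: [-0.026, -0.112, 0.993, -0.003]
wrist_force: [-1.2, -1.7, 0.2]
opening: 0.048
grip_force: 45.0
time_s: 8.4
ee_pos: [0.4311, -0.056, 0.0371]
eef_rot: [-0.052, -0.112, 0.992, -0.006]
wrist_force: [-2.2, -2.2, 1.4]
opening: 0.05
grip_force: 45.0
```

```bash
python3 -m jog '[[0.0003,0,-0.0025,0,0.75,0,0],[0.0006,0,-0.005,0,1.5,0,0],[0.0009,0,-0.0075,0,2.25,0,0],[0.0011,0,-0.01,0,3,0,0],[0.0014,0,-0.0128,0,3.8,0,0],[0.0017,0,-0.0155,0,4.6,0,0],[0.0019,0,-0.018,0,5.4,0,0],[0.0021,0,-0.0201,0,6,0,0]]'
python3 - <<'E'
from h import *
from cell import *
o=observe();print(o["wrist_force"],o["moment"])
c=capture("scene");pickle.dump(c,open("scene6.pkl","wb"))
cv2.imwrite("pics/tilt.png",cv2.resize(c["frame"][180:280,280:410],(780,600),interpolation=2)[:,:,::-1])
E
```

```text
time_s: 9.4
ee_pos: [0.4313, -0.0557, 0.0575]
eef_rot: [-0.104, -0.112, 0.988, -0.012]
wrist_force: [1.1, 0.3, 0.3]
opening: 0.055
grip_force: 45.0
[1.10164883 0.29729825 0.31025546] [ 0.0751642  -0.64623747 -0.10521708]
```

View pics/tilt.png

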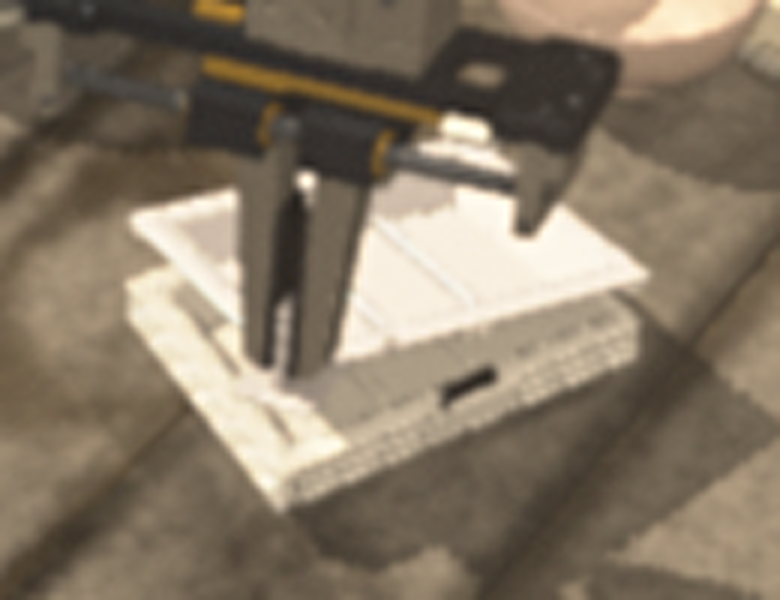

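The cover is tilted about 12°, free of both catches, and the stack has stayed put. Next is a horizontal draw of 25 mm towards the tab side.

```bash
python3 -m jog '[[0.002,0,0.0004,0,0,0,0],[0.005,0,0.001,0,0,0,0],[0.009,0,0.0018,0,0,0,0],[0.013,0,0.0026,0,0,0,0],[0.017,0,0.0034,0,0,0,0],[0.021,0,0.0042,0,0,0,0],[0.0245,0,0.0048,0,0,0,0],[0.0245,0,0.0048,0,0,0,0]]'
python3 - <<'E'
from h import *
from cell import *
o=observe();print(o["wrist_force"],o["moment"])
c=capture("scene");pickle.dump(c,open("scene7.pkl","wb"))
cv2.imwrite("pics/draw.png",cv2.resize(c["frame"][180:280,280:410],(780,600),interpolation=2)[:,:,::-1])
E
```

```text
time_s: 10.45
ee_pos: [0.406, -0.0614, 0.0574]
eef_rot: [-0.104, -0.112, 0.988, -0.012]
wrist_force: [0.5, -0.7, -0.6]
opening: 0.049
grip_force: 45.0
[ 0.46149924 -0.65018694 -0.61135661] [ 0.06746517 -0.04395112  0.02725275]
```

View pics/draw.png

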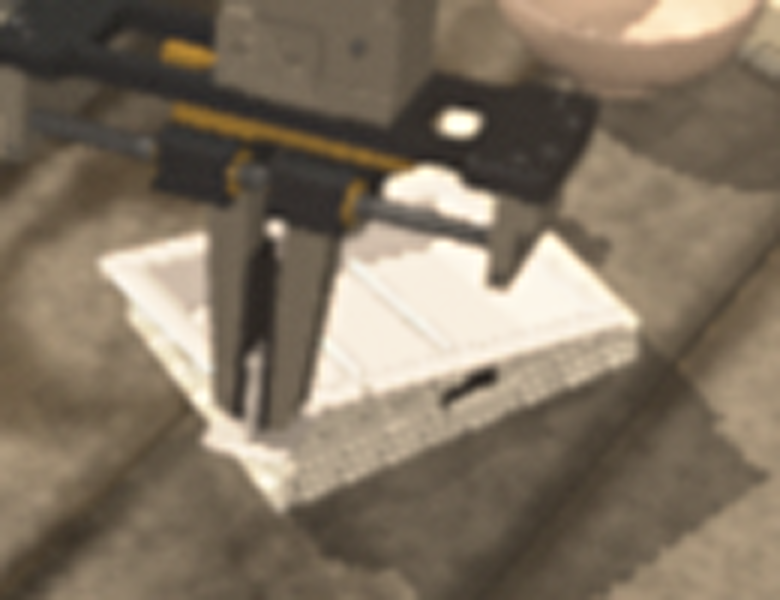

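The cover is out from under the hook, with its rim corner at about (250,450) clear of the stack, and the stack hasn't moved. Now a straight lift, then I'll work out the transfer.

```bash
python3 -m jog '[[0.001,0,-0.005,0,0,0,0],[0.0034,0,-0.016,0,0,0,0],[0.007,0,-0.033,0,0,0,0],[0.0114,0,-0.054,0,0,0,0],[0.016,0,-0.076,0,0,0,0],[0.0208,0,-0.098,0,0,0,0],[0.0245,0,-0.116,0,0,0,0],[0.027,0,-0.127,0,0,0,0]]'
python3 - <<'E'
from cell import *
import numpy as np
from scipy.spatial.transform import Rotation as R
o=observe();r=R.from_quat(o["eef_rot"],scalar_first=True)
print("shift",r.inv().apply(np.array([.5395,.2403,.185])-o["ee_pos"]).round(4))
t=R.from_quat([0,-.112,.9937,0],scalar_first=True);print((r.inv()*t).as_rotvec(True).round(2),o["wrist_force"],o["joints"].round(2))
E
```

```text
time_s: 11.5
ee_pos: [0.4072, -0.0616, 0.1895]
eef_rot: [-0.103, -0.112, 0.988, -0.012]
wrist_force: [0.2, -0.4, -0.8]
opening: 0.052
grip_force: 45.0
shift [-0.1929  0.2648 -0.0364]
[ -0.09 -11.87   0.02] [ 0.15184342 -0.43840847 -0.81075197] [-0.35 -0.09  1.85 -0.11  1.55 -2.13]
```

```bash
python3 -m jog '[[-0.005,0.016,-0.001,0,-1,0,0],[-0.014,0.045,-0.003,0,-2.5,0,0],[-0.025,0.08,-0.005,0,-4.5,0,0],[-0.037,0.12,-0.008,0,-6.5,0,0],[-0.049,0.16,-0.0105,0,-8.5,0,0],[-0.061,0.197,-0.013,0,-10.3,0,0],[-0.07,0.226,-0.0148,0,-11.5,0,0],[-0.0737,0.239,-0.0156,0,-11.9,0,0]]'
python3 - <<'E'
from cell import *
import numpy as np
from scipy.spatial.transform import Rotation as R
o=observe();r=R.from_quat(o["eef_rot"],scalar_first=True)
print("shift",r.inv().apply(np.array([.5395,.2403,.170])-o["ee_pos"]).round(4))
t=R.from_quat([0,-.112,.9937,0],scalar_first=True);print((r.inv()*t).as_rotvec(True).round(2),o["wrist_force"],o["joints"].round(2))
E
```

```text
time_s: 12.5
ee_pos: [0.4254, 0.1902, 0.1866]
eef_rot: [-0.001, -0.113, 0.994, 0.0]
wrist_force: [0.0, -0.7, -0.7]
opening: 0.052
grip_force: 45.0
shift [-0.1226  0.0231  0.0163]
[ 0.04 -0.16  0.15] [ 0.02570943 -0.66520675 -0.66549512] [ 0.16 -0.13  1.88  0.    1.4  -1.64]
```

```bash
python3 -m jog '[[-0.008,0.0015,0,0,0,0,0],[-0.025,0.005,0,0,0,0,0],[-0.048,0.009,0.002,0,0,0,0],[-0.072,0.0135,0.005,0,0,0,0],[-0.095,0.018,0.009,0,0,0,0],[-0.112,0.021,0.013,0,0,0,0],[-0.1215,0.0229,0.016,0,0,0,0],[-0.1226,0.0231,0.0163,0,0,0,0]]'
python3 - <<'E'
from h import *
from cell import *
print(observe()["wrist_force"])
from scipy.optimize import least_squares
for n in("scene","top"):
    c=capture(n);pickle.dump(c,open(n+"8.pkl","wb"))
    W=cloud(c);m=(W[...,0]>.5)&(W[...,0]<.8)&(W[...,1]>.12)&(W[...,1]<.42)&(W[...,2]>.15)&(W[...,2]<.225)&(c["frame"].min(2)>120)
    P=W[m];r=least_squares(lambda p:P@np.r_[p[:2],-1]+p[2],[0,0,.19],loss="soft_l1",f_scale=.002).x
    print(n,len(P),"slope",r[:2].round(3),"z at bowl",(r[0]*.637+r[1]*.264+r[2]).round(4),"pctl z",np.percentile(P[:,2],[5,30,50,70,95]).round(3))
    (x,y),wh,a=cv2.minAreaRect(P[:,:2].astype(np.float32));print(x,y,wh,a)
a=cv2.imread("pics/scene0.png")
cv2.imwrite("pics/fin.png",np.hstack([pickle.load(open(k,"rb"))["frame"][y:y+300,x:x+400,::-1] for k,x,y in(("scene8.pkl",150,60),("top8.pkl",140,80))]))
E
```

```text
time_s: 13.5
ee_pos: [0.5412, 0.2376, 0.1702]
eef_rot: [-0.001, -0.112, 0.994, -0.0]
wrist_force: [0.3, 0.1, -0.7]
opening: 0.052
grip_force: 45.0
[ 0.26244077  0.05121384 -0.6504896 ]
scene 1154 slope [-0.046 -0.103] z at bowl 0.1855 pctl z [0.177 0.179 0.186 0.193 0.195]
0.6270065307617188 0.255781352519989 (0.14266815781593323, 0.1839306801557541) 67.44893646240234
top 618 slope [-0.008  0.012] z at bowl 0.1946 pctl z [0.179 0.191 0.194 0.196 0.198]
0.6292591691017151 0.26549232006073 (0.12032324075698853, 0.18496865034103394) 67.42500305175781
```

View pics/fin.png

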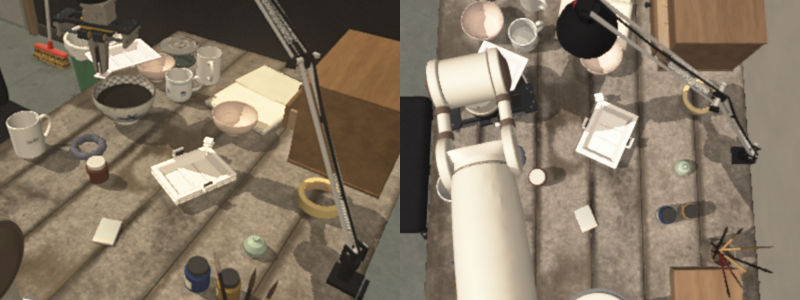

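The left view shows the cover held level over the bowl. The stack, jar, mug and dropper are where they started. I'll check level and centring with a fit on the rim.

Run:
```python
from h import *
from scipy.optimize import minimize,least_squares
for n in("scene","top"):
    c=pickle.load(open(n+"8.pkl","rb"));W=cloud(c)
    P=W[(W[...,0]>.5)&(W[...,0]<.8)&(W[...,1]>.12)&(W[...,1]<.42)&(W[...,2]>.172)&(W[...,2]<.215)&(c["frame"].min(2)>110)]
    def loc(p):
        q=P[:,:2]-p[:2];a=p[2];return q@np.array([[np.cos(a),-np.sin(a)],[np.sin(a),np.cos(a)]])
    rm=P[:,2]>.189
    def cost(p):
        q=abs(loc(p));dx=q[:,0]-.08;dy=q[:,1]-.06;m=np.maximum(dx,dy)
        return np.minimum(np.where(rm,np.maximum(m,0)+np.maximum(-m-.01,0),np.maximum(m+.01,0)),.01).sum()
    b=min((minimize(cost,x0,method="Nelder-Mead",options=dict(initial_simplex=np.array([x0,x0+[.012,0,0],x0+[0,.012,0],x0+[0,0,.08]]))) for x0 in np.array([[.637,.264,-.42],[.63,.26,-.45],[.643,.268,-.38]])),key=lambda r:r.fun)
    q=loc(b.x);m=np.maximum(abs(q[:,0])-.08,abs(q[:,1])-.06);k=(m>-.009)&(m<.0)&rm
    A=np.c_[q[k],np.ones(k.sum())];f=least_squares(lambda s:A@s-P[k,2],[0,0,.19],loss="soft_l1",f_scale=.002).x
    fl=(m<-.02)&~rm;print(n,b.x.round(4),b.fun/len(P),"rim slopes tray x,y",f.round(4),k.sum(),"q range",q[k].min(0).round(3),q[k].max(0).round(3))
    W0=cloud(pickle.load(open(n+".pkl","rb")))
    for nm,(x0,x1,y0,y1,z0,z1) in dict(stack=(.42,.66,-.13,.06,.02,.039),jar=(.36,.45,.11,.19,.03,.06),drop=(.39,.47,-.28,-.2,.02,.05)).items():
        print("  ",nm,[V[(V[...,0]>x0)&(V[...,0]<x1)&(V[...,1]>y0)&(V[...,1]<y1)&(V[...,2]>z0)&(V[...,2]<z1)].mean(0).round(4)[:2] for V in(W0,W)])
```

```text
scene [ 0.6374  0.2589 -0.4112] 0.0008249121403361003 rim slopes tray x,y [-0.0016 -0.0035  0.1939] 245 q range [-0.076 -0.06 ] [0.08 0.06]
   stack [array([ 0.5334, -0.0332]), array([ 0.5324, -0.0303])]
   jar [array([0.4051, 0.1519]), array([0.4052, 0.1519])]
   drop [array([ 0.431 , -0.2444]), array([ 0.4313, -0.2443])]
top [ 0.6387  0.2654 -0.4335] 0.0006668409043659092 rim slopes tray x,y [-0.0065  0.0016  0.1959] 287 q range [-0.005 -0.06 ] [0.08  0.059]
   stack [array([ 0.5307, -0.0305]), array([ 0.5298, -0.0299])]
   jar [array([0.4094, 0.161 ]), array([0.4092, 0.1608])]
   drop [array([ 0.4345, -0.2367]), array([ 0.4343, -0.2366])]
```

```bash
python3 -m jog '[[0,0,0,0,0,0,0],[0,0,0,0,0,0,0],[0,0,0,0,0,0,0],[0,0,0,0,0,0,0],[0,0,0,0,0,0,0],[0,0,0,0,0,0,0],[0,0,0,0,0,0,0],[0,0,0,0,0,0,0]]'; python3 -c "from cell import *;print(sign_off())"
```

```text
time_s: 14.6
ee_pos: [0.541, 0.2382, 0.1708]
eef_rot: [-0.001, -0.112, 0.994, -0.0]
wrist_force: [-0.2, 0.6, -0.4]
opening: 0.053
grip_force: 45.0
the job is handed in; nothing more can be done
None
```

I peeled the cover tray off tab-first and handed the job in at 14.6 s, still gripping it level (within 0.4°) and within 3 mm of centre over the wash bowl, about 90 mm above the rim; the stack, jar and dropper measured unmoved, and the mug looked unmoved in the last picture.

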